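# Mark the angle bracket in the press, then hold it to the drawer for screwing

## Robot

A 7-joint arm with a two-finger parallel gripper is mounted at the origin on the work surface. World frame = base frame: x ahead of the robot, y to its left, z up, the work surface at z = 0. Lengths are in m, angles in degrees, forces in N, time in s.
With the tool pointing down it reaches from about 0.35 to 0.775 m from the base axis. Payload 3.1 kg.
Tool frame: the origin (TCP) lies on the centre line of the jaws, within the pads' length; the fingertips stand 17 mm ahead of it and the grasp point (between the pads) lies 2 mm behind it (robot.tip_reach is the distance from the TCP to the fingertips, in m); z points along the fingers, y is the line along which they close (so a half turn about z gives the same grasp; the last joint's range is limited). The gripper opens to 85 mm and grips with 20 to 120 N. Pads are 22 mm wide; open, the fingers measure 114 mm over their backs; the gripper's body (76 mm by 85 mm) begins 54 mm behind the grasp point. The pads swing forward as they close: fully open they stand 13 mm farther back than shut.
Start: joints at [-70.858, 17.813, 0.802, 86.603, -0.252, 75.585, -1.558], TCP at [0.202, 0.512, 0.248] pointing down, gripper open.
Joint ranges: [-154.91, 154.91], [-16.99, 109.72], [-72.82, 74.43], [7.12, 147.25], [-82.49, 262.49], [11.32, 116.49], [-174.64, 174.64]. Speed limits (degrees/s): [159.86, 159.86, 180, 180, 180, 180, 180].

## Interface

Orientations are given as [roll, pitch, yaw] about the fixed x, y, z axes, in that order (R = Rz(yaw) Ry(pitch) Rx(roll)).
In Python, from station import robot, fingers, vision, workorder, recognise gives the robot as it stands. Calls block until the motion is done:
- robot.move_to(position, orientation): joint-space move of the TCP to a pose.
- robot.line_to(position, orientation=None, velocity=0.15, f_stop=None): straight line of the TCP; orientation=None keeps the orientation; velocity is the mean speed in m/s. With f_stop (N) it stops when the force on the tool has changed by that much, and returns True; else False.
- robot.move_j(angles): joint-space move.
- fingers.gripper_to(opening, force=None): opening from 0.0 (shut) to 1.0 (fully open); force is the grip in N (None keeps the last); returns when the fingers have stopped.
- robot.pause(seconds).
- robot.inverse_kinematics(position, orientation): joint angles nearest the present ones, or None.
- vision.grab_frame(name): name is "scene" or "top"; returns the picture (384x512x3 uint8, red, green, blue); there is no depth.
- vision.calibration(name): a dict with "mtx" (3x3 intrinsics, pixels), "extrinsics" (4x4, takes a point from world to camera coordinates). Camera axes: x right, y up, looking along -z (the intrinsics and any distortion apply to the point x, -y, -z); pixel columns grow to the right and rows downward; lengths in m; the calibration is good to about 2 mm. A picture is of the moment at which its call begins. calibration takes no time and is no camera call.
A pose or a line that the arm cannot do raises robot.PlanningError and nothing moves.
- workorder.close_job(): hands the job in; it is judged then, once.
Trained networks look in the newest picture that a camera, given by its name, has taken for a name from the list of things; names that differ only in an ending like _2 or _b are one class to them, and where a whole thing is asked for, a point or a joint stands for the part that bears it (a point fixed in the world has none). Each returns a list of dicts, best first, with "p" (0 to 1); they miss things now and then, are a little off and sometimes report something else, mostly with a low value. They report only what shows in the picture. A call takes as long as a camera call. They do not tell look-alikes from the thing itself.
- recognise(label, camera): "rect" ([centre column, centre row, width, height] in pixels, round what is visible of it).
Readings, each from a call of its own:
- robot.current_time_s(): time.
- robot.current_joint_positions(): joint angles.
- robot.current_dq(): joint speeds.
- robot.current_joint_torque(): joint torques, N m.
- robot.current_tool_pos(): TCP position.
- robot.current_eef_rot(): TCP orientation.
- robot.current_contact_force(): force on the tool from outside, world axes, zero at the start.
- robot.current_torque(): the same for the moment, N m.
- robot.current_finger_gap(): opening from 0.0 (shut) to 1.0 (fully open).
- robot.current_gripper_force(): force on a finger pad.
Only numpy, scipy, OpenCV 4.12 (cv2) and the standard library are available. Lean on these libraries where they do the work, as an engineer would, in place of code of your own. Each camera call takes 0.05 s, during which the arm holds its last target. There are 200 camera calls.

## Task

Swing the press's red lever down to its stop to mark the blue bracket lying under it, and let the lever come back up with the bracket still in place. Then take the bracket out, stand it base-down on the counter in front of the drawer box, and press the outside of its upright flange flat against the drawer's front, centred on the yellow tape, with a steady push of about 10 newtons (never ramming it), so that I can screw it on. Finish while still holding it there with the gripper, and leave the other things on the counter alone.

Things in the scene. Friction and masses are not known exactly. Their poses are not given: they have to be found in the camera images.
- press: green hand lever press fixed to the counter. Origin: on the counter under its column (60 mm in x, 70 in y, 195 high). Dark steel bed 80 mm wide in x, 20 high, from y = +45 to -205 mm; the bracket lies on it. A head 46 mm wide, 100 to 160 mm high, overhangs the bed to y = -90 mm. The lever is on the +y side
- press_spot (a point): point on top of the press bed straight below the steel ram (14 mm thick, at press y = -75 mm). The ram's end is 50 mm above the counter with the lever up (24 mm clear of the bracket's plate), 29 mm with it down
- press_lever (a joint): angle of the press's lever: 0 = up at rest, 1.0 rad = down at its stop; it drives the ram. A spring brings it back up when released; about 3 N at the grip starts it and 9 N holds it at the stop
- lever_tip (a point): middle of the last part of the lever's red grip (24 mm thick; grip 50 mm long, ends 15 mm further out plus its round end), 135 mm from the pivot; its height is on the grip's centre line. It moves with the lever
- lever_pivot (a point): axis of the lever, 165 mm above the counter, beside the column at press y = +62 mm. The axis runs along the press's y; the lever points to the press's -x, 0.55 rad above level at rest and 0.45 rad below level at its stop
- bracket: blue angle bracket, 130 x 50 x 60 mm, about 0.28 kg, loose. Origin: centre of the underside of its base plate (130 mm along x, 50 along y, 6 thick), which lies on the press bed, its -x end under the ram. Upright flange 6 mm thick, 60 high at the +x end, outside at x = +65 mm. Upright rib 12 mm thick (y) on the plate's middle from x = -16 mm to the flange, top at 60 mm
- bracket_grip (a point): on the rib's mid plane at bracket x = +15 mm, 45 mm above the underside: a good place to grip the rib, 12 mm wide along the bracket's y
- bracket_face (a point): centre of the outside of the bracket's flange, bracket x = +65 mm, 30 mm above the underside
- bracket_spot (a point): dark dot on the top of the plate at bracket x = -55 mm, which is to be marked by the ram
- drawer: oak drawer box, 160 x 180 mm, 80 high, in its cradle. Origin: on the counter at the middle of the front face, the one towards the robot; x points into the drawer, square to the face. A yellow tape strip 20 mm wide runs up the face at y = 0. Rubber buffers behind it: it gives way along x by 1 mm for every 2 N of push (at most 15 mm) and springs back
- cradle: plywood cradle fixed to the counter around the drawer (side rails 30 mm high outside the drawer from 25 mm behind its face, back block). Same frame as the drawer's while the drawer is not pushed
- mug: blue mug, 80 mm wide, 90 mm high; origin under its centre; leave alone
- soap: green soap bottle, 60 mm wide, 170 mm high; origin under its centre; leave alone
- jar: glass jar with a steel lid, 70 mm wide, 90 mm high; origin under its centre; leave alone
- screwdriver: screwdriver lying on the counter; leave alone
- pull: brass drawer pull, about 100 mm long, lying on the counter; leave alone
- screw_tray: grey open tray for screws, 90 x 130 x 30 mm; origin under its centre; leave alone
There are look-alikes about, which are no part of the job. There is more than one size of the bracket; the one meant has the size given above.

How it is judged (in metres and radians):
On the way, in this order (a step that is already met when the one before it is completed fails the run):
1. the lever is down at its stop with the bracket's dot under the ram (value of joint press_lever above 0.93 rad and horizontal distance between bracket_spot and press_spot below 0.015 m and distance between bracket_spot and press_spot below 0.017 m), for 0.1 s.
2. the lever has come back up, the bracket still in place under the ram (value of joint press_lever below 0.08 rad and horizontal distance between bracket_spot and press_spot below 0.015 m and distance between bracket_spot and press_spot below 0.017 m), for 0.1 s.
At the end, for the whole second after the job is handed in: The gripper is holding the bracket base-down on the counter (within 5 mm and 4.5 degrees), its flange flat against the drawer's front (within 4.5 degrees), within 12 mm of the middle of the yellow tape, pressing it steadily with 5 to 16 N; the press lever is up (contact force between bracket and drawer between 5 and 16 N and contact force between the fingers and bracket above 2 N and x of bracket_face in the frame of drawer between -0.005 and 0.005 m and y of bracket_face in the frame of drawer between -0.012 and 0.012 m and angle between the x axis of bracket and the x axis of drawer, either way round below 0.08 rad and angle between bracket's own z axis and vertical below 0.08 rad and height (world z) of bracket below 0.005 m and linear speed of bracket below 0.01 m/s and value of joint press_lever below 0.08 rad); the arm keeps its last pose, push and grip.
It fails at once if the bracket is rammed against the drawer (over 28 N) (contact force between bracket and drawer above 28 N).
It fails at once if a bystander is moved by more than 30 mm (distance of any of mug, soap, jar, screwdriver, pull, screw_tray from where it was at the start of the episode above 0.03 m).
It also fails if it takes over 67 s, if anything falls off the work surface, if the arm or the gripper's body presses on something with over 40 N, if the wrist force passes 120 N, or if a joint passes its speed limit or range.

## Working session

There is one attempt and no reset: what is moved stays moved. The work goes in short steps, each a Python script; the robot and the scene stay as the last script left them, time stands still between calls to the robot, and variables do not carry over. Pictures are saved under pics/ and viewed, at most 10 in all, crops included, and the job is handed in when it is done.

```bash
mkdir -p pics; ls; cat > h.py <<'E'
import numpy as np, cv2
from station import robot, fingers, vision, workorder, recognise
def cal(n):
    c=vision.calibration(n); return np.array(c["mtx"]),np.array(c["extrinsics"]),c
def proj(n,P):
    K,E,_=cal(n); P=np.atleast_2d(P); c=(E[:3,:3]@P.T).T+E[:3,3]
    c=c*[1,-1,-1]; u=(K@c.T).T; return u[:,:2]/u[:,2:]
def unproj(n,px,z):
    K,E,_=cal(n); px=np.atleast_2d(px).astype(float)
    d=(np.linalg.inv(K)@np.c_[px,np.ones(len(px))].T).T*[1,-1,-1]
    R=E[:3,:3]; o=-R.T@E[:3,3]; d=d@R
    return o+d*((z-o[2])/d[:,2])[:,None]
def save(n,f,box=None,s=1):
    im=vision.grab_frame(n)
    if box: im=im[box[1]:box[3],box[0]:box[2]]
    im=cv2.resize(im,None,fx=s,fy=s,interpolation=cv2.INTER_CUBIC)
    cv2.imwrite(f,im[:,:,::-1])
E
python3 - <<'E'
from h import *
for n in("scene","top"):
    im=vision.grab_frame(n); cv2.imwrite(f"pics/{n}0.png",cv2.resize(im[:,:,::-1],(800,600)))
    K,E,c=cal(n); print(n,c.keys(),K.round(1).tolist(),E.round(3).tolist(),{k:v for k,v in c.items() if k not in("mtx","extrinsics")})
    for l in("press","press_lever","bracket","drawer","bracket_spot","lever_tip","mug","soap","jar","screwdriver","pull","screw_tray"):
        print(l,[(np.round(r["rect"]).astype(int).tolist(),round(r["p"],2)) for r in recognise(l,n)][:4])
print(robot.current_time_s())
E
```

```text
pics
scene dict_keys(['mtx', 'extrinsics']) [[348.9, 0.0, 261.1], [0.0, 348.9, 188.9], [0.0, 0.0, 1.0]] [[-0.863, 0.505, -0.006, 0.473], [-0.371, -0.628, 0.684, 0.086], [0.342, 0.593, 0.729, -1.345], [0.0, 0.0, 0.0, 1.0]] {}
press [([296, 292, 115, 86], 0.7)]
press_lever [([324, 288, 64, 54], 0.74), ([196, 135, 16, 25], 0.47)]
bracket [([257, 270, 24, 56], 0.92), ([246, 158, 44, 34], 0.83), ([223, 310, 37, 18], 0.59)]
drawer [([178, 207, 53, 62], 0.77), ([174, 215, 72, 74], 0.33)]
bracket_spot [([244, 160, 54, 32], 0.93), ([256, 272, 28, 54], 0.8), ([225, 310, 33, 17], 0.65)]
lever_tip [([323, 292, 70, 56], 0.64)]
mug [([215, 131, 24, 29], 0.8), ([298, 293, 117, 86], 0.59)]
soap [([311, 209, 23, 46], 0.73)]
jar [([197, 133, 20, 25], 0.9)]
screwdriver [([217, 129, 26, 30], 0.7), ([288, 186, 41, 21], 0.54), ([255, 272, 26, 59], 0.29)]
pull [([349, 252, 32, 19], 0.66)]
screw_tray [([332, 362, 61, 45], 0.86)]
top dict_keys(['mtx', 'extrinsics']) [[401.6, 0.0, 252.5], [0.0, 401.6, 182.0], [0.0, 0.0, 1.0]] [[0.003, -1.0, 0.013, -0.009], [0.997, 0.004, 0.075, -0.594], [-0.075, 0.012, 0.997, -1.313], [0.0, 0.0, 0.0, 1.0]] {}
press [([167, 173, 111, 57], 0.71)]
press_lever [([124, 176, 19, 52], 0.92)]
bracket [([188, 126, 19, 29], 0.83), ([336, 222, 56, 51], 0.77), ([205, 164, 33, 16], 0.56)]
drawer []
bracket_spot [([337, 224, 55, 50], 0.82), ([190, 124, 16, 24], 0.71), ([204, 162, 35, 17], 0.69)]
lever_tip [([124, 177, 22, 54], 0.62)]
mug [([404, 220, 37, 25], 0.73), ([126, 177, 20, 53], 0.33)]
soap [([225, 236, 17, 18], 0.6), ([201, 164, 41, 16], 0.26)]
jar [([407, 188, 31, 24], 0.93)]
screwdriver [([125, 177, 20, 54], 0.63), ([282, 239, 10, 30], 0.51), ([406, 188, 32, 25], 0.3)]
pull []
screw_tray [([108, 172, 50, 33], 0.59)]
1.3
```

View pics/scene0.png

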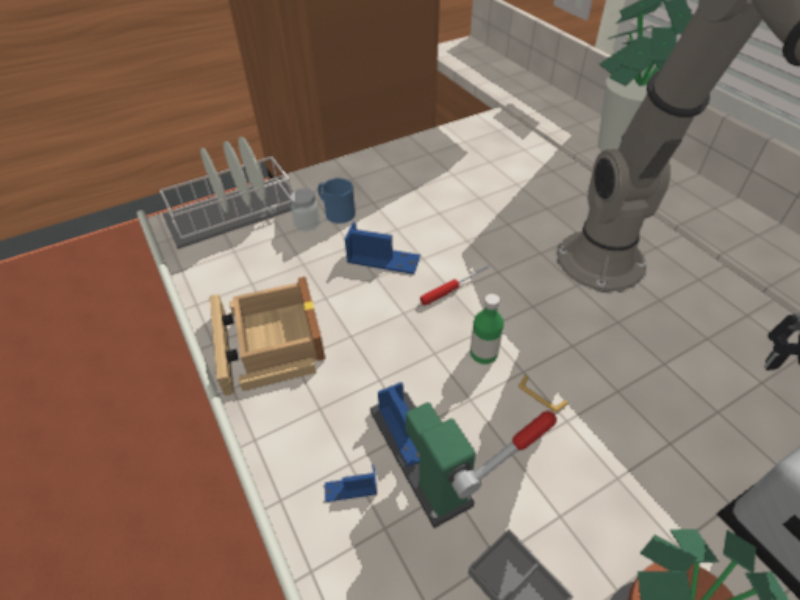

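View pics/top0.png

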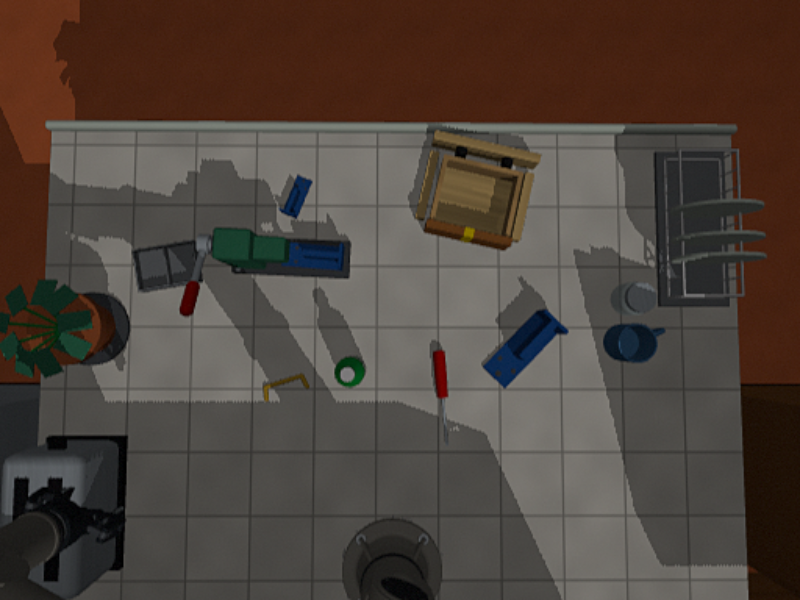

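Candidates for the bracket in the top view (native px) are: on the press bed (205,164), larger loose one (336,222), and small loose one (188,126). The description picks the one on the press bed with its end under the ram. I'll check it and the drawer in close crops.

```bash
python3 - <<'E'
from h import *
def crop(n,b,s):
    im=vision.grab_frame(n)[b[1]:b[3],b[0]:b[2]]
    im=cv2.convertScaleAbs(im,alpha=1.5,beta=10)
    im=cv2.resize(im,None,fx=s,fy=s,interpolation=cv2.INTER_CUBIC)[:,:,::-1].copy()
    for c in range(b[0]-b[0]%10+10,b[2],10):
        cv2.line(im,((c-b[0])*s,0),((c-b[0])*s,6),(0,255,255),1); cv2.putText(im,str(c),((c-b[0])*s-10,16),0,.35,(0,255,255),1)
    for r in range(b[1]-b[1]%10+10,b[3],10):
        cv2.line(im,(0,(r-b[1])*s),(6,(r-b[1])*s),(0,255,255),1); cv2.putText(im,str(r),(8,(r-b[1])*s+4),0,.35,(0,255,255),1)
    return im
a=crop("top",(95,135,235,215),5)
cv2.imwrite("pics/c_press.png",a)
b=crop("top",(260,75,350,165),6); c=crop("scene",(225,230,365,340),5)
cv2.imwrite("pics/c_drawer.png",b); cv2.imwrite("pics/c_scene.png",c)
E
```

```text
(no output)
```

View pics/c_press.png

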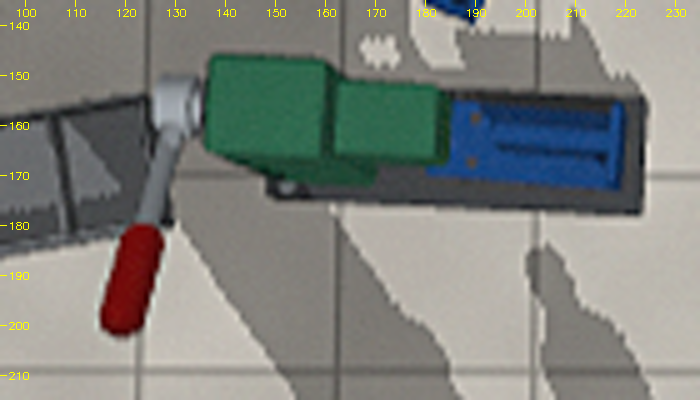

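View pics/c_drawer.png

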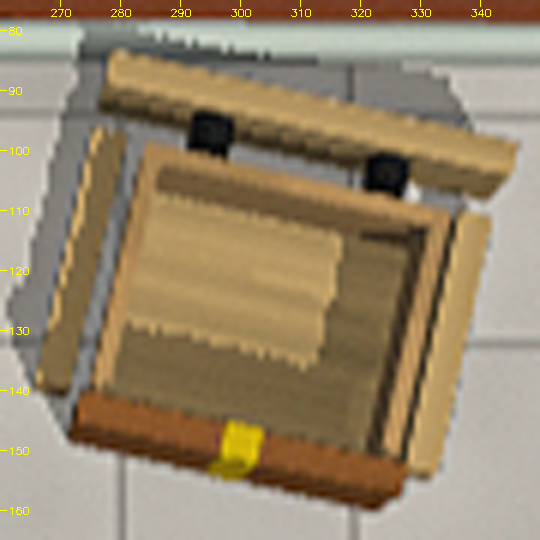

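View pics/c_scene.png

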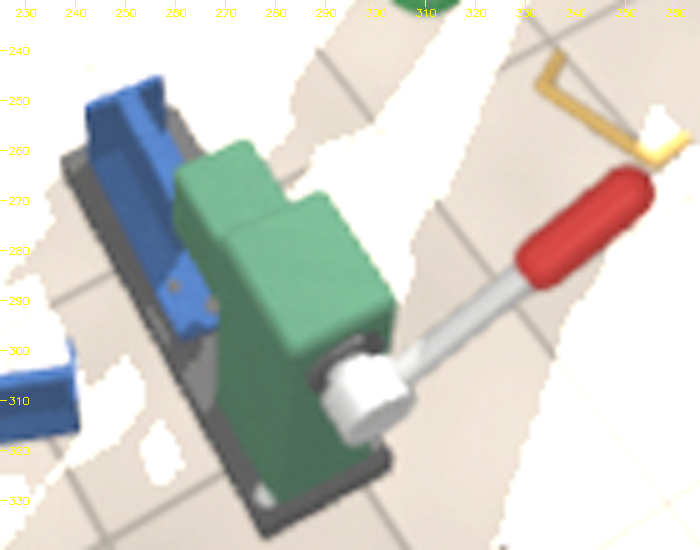

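The bed bracket at top (205,164), with a rib and flange at its right end and the far end under the head, is the right one. The lever grip is at top (119,191), the drawer front runs from (272,148) to (323,160), and the tape is at (299,153). Next I'll fit poses from these corners.

```bash
cat >> h.py <<'E'
from scipy.optimize import least_squares
def T2(p,P): 
    x,y,a=p; P=np.atleast_2d(P); c,s=np.cos(a),np.sin(a)
    return np.c_[x+c*P[:,0]-s*P[:,1],y+s*P[:,0]+c*P[:,1],P[:,2]]
def fit(obs,p0):
    def f(p): return np.concatenate([(proj(n,T2(p,np.array(P)/1000))-px).ravel() for n,P,px in obs])
    r=least_squares(f,p0,loss="soft_l1"); return r.x,r.fun.reshape(-1,2)
E
python3 - <<'E'
from h import *
t=lambda x,y:np.array([95+x/5-.4,135+y/5-.4]); s=lambda x,y:np.array([225+x/5-.4,230+y/5-.4]); d=lambda x,y:np.array([260+x/6-.42,75+y/6-.42])
# press
ob=[("top",P,t(*q)) for P,q in [((30,35,195),(210,56)),((30,-35,195),(326,62)),((-30,35,195),(205,151)),((-23,-90,160),(436,164)),((23,-90,160),(441,86)),((40,-205,20),(646,97)),((-40,-205,10),(642,213))]]
ob+=[("scene",P,s(*q)) for P,q in [((30,35,195),(295,352)),((-30,35,195),(395,298)),((-30,-35,195),(322,195)),((30,-35,195),(222,237)),((-23,-90,160),(245,142)),((23,-90,160),(178,172)),((40,45,0),(265,537)),((40,-205,20),(63,163))]]
p,r=fit(ob,[.78,.27,0]); print("press",p.round(4),np.degrees(p[2]).round(2)); print(r.round(1).tolist())
np.save("press.npy",p)
ob=[("top",P,t(*q)) for P,q in [((65,25,20),(624,100)),((65,-25,20),(621,189))]]
ob+=[("scene",P,s(*q)) for P,q in [((65,25,80),(86,104)),((65,-25,80),(162,78)),((-65,25,20),(187,340))]]
b,r=fit(ob,[.77,.1,-1.57]); print("bracket",b.round(4),np.degrees(b[2]).round(2)); print(r.round(1).tolist())
np.save("br.npy",b)
print("spot",T2(b,[-.055,0,.026]),"press_spot",T2(p,[0,-.075,.02]))
ob=[("top",P,d(*q)) for P,q in [((0,80,0),(70,440)),((0,-80,0),(378,511)),((0,-80,80),(383,500)),((0,80,80),(70,430)),((0,0,40),(234,470))]]
w,r=fit(ob,[.75,-.15,-.2]); print("drawer",w.round(4),np.degrees(w[2]).round(2)); print(r.round(1).tolist())
np.save("dr.npy",w)
tip=T2(p,[-.135*np.cos(.55),.062,.165+.135*np.sin(.55)]); print("tip",tip,proj("top",tip),proj("scene",tip))
for n in ("soap","jar","mug"): print(n,[unproj("top",q["rect"][:2],.09).round(3).tolist() for q in recognise(n,"top")[:1]])
print("pull",unproj("top",(182,248),0),"driver",unproj("top",(282,240),0),robot.current_eef_rot())
E
```

```text
press [ 0.6555  0.3002 -0.0363] -2.08
[[-0.5, -0.6], [0.5, -0.8], [-0.8, 1.0], [-1.5, -0.9], [-1.7, -0.6], [-1.1, -0.1], [-1.2, 0.8], [-1.1, 0.1], [1.7, -1.1], [0.2, -4.4], [-1.9, -2.0], [1.2, -2.0], [-1.3, -0.5], [0.6, 2.1], [-1.0, -1.2]]
bracket [ 0.6533  0.1712 -1.6193] -92.78
[[-0.1, 3.1], [-0.4, 0.2], [-1.0, 0.3], [-0.5, -1.4], [0.1, 0.8]]
spot [[0.65595997 0.22610511 0.026     ]] press_spot [[0.65282672 0.22527899 0.02      ]]
drawer [ 0.6893 -0.1538 -0.2247] -12.88
[[1.8, 1.6], [-3.7, 0.4], [-0.1, -1.0], [3.4, -0.6], [-1.2, 0.2]]
tip [[0.54278453 0.36636624 0.23556278]] [[119.09189961 194.15017762]] [[346.03945046 272.35440033]]
soap [[[0.422, 0.077, 0.09]]]
jar [[[0.573, -0.491, 0.09]]]
mug [[[0.475, -0.482, 0.09]]]
pull [[0.37436569 0.2277205  0.        ]] driver [[ 0.40163856 -0.10575675  0.        ]] [ 1.79997581e+02 -1.13774456e-03  1.58475908e+02]
```

```bash
cat > fit2.py <<'E'
from h import *
from scipy.optimize import minimize
S=8
def box(x0,x1,y0,y1,z0,z1): return np.array([(x,y,z) for x in(x0,x1) for y in(y0,y1) for z in(z0,z1)])/1000
def render(n,p,boxes):
    m=np.zeros((384*S//2,512*S//2),np.uint8)
    for B in boxes:
        h=cv2.convexHull(((proj(n,T2(p,B))+.5)*S/2*16).astype(np.int32)); cv2.fillConvexPoly(m,h,255,shift=4)
    return cv2.resize(m,(512,384),interpolation=cv2.INTER_AREA)/255.
def iou(a,b): return np.minimum(a,b).sum()/np.maximum(a,b).sum()
im={n:vision.grab_frame(n) for n in("top","scene")}
def mask(n,f,roi):
    h=cv2.cvtColor(im[n],cv2.COLOR_RGB2HSV).astype(int); m=f(h[...,0],h[...,1],h[...,2]).astype(np.uint8)
    o=np.zeros_like(m); x0,y0,x1,y1=roi; o[y0:y1,x0:x1]=m[y0:y1,x0:x1]
    o=cv2.morphologyEx(o,cv2.MORPH_CLOSE,np.ones((3,3)))
    k,l,st,_=cv2.connectedComponentsWithStats(o); return (l==1+st[1:,4].argmax()).astype(float)
def best(f,x0,d):
    r=minimize(f,x0,method="Nelder-Mead",options=dict(initial_simplex=np.array([x0]+[np.array(x0)+np.eye(len(x0))[i]*d[i] for i in range(len(x0))]),xatol=1e-4,fatol=1e-5,maxiter=250)); return r.x,-r.fun
g=lambda h,s,v:(h>60)&(h<95)&(s>70)
mp={"top":mask("top",g,(125,130,200,185)),"scene":mask("scene",g,(250,240,310,340))}
pb=[box(-30,30,-35,35,20,195),box(-23,23,-90,35,100,160)]
for ns in(("top",),("scene",),("top","scene")):
    p,q=best(lambda p:-sum(iou(render(n,p,pb),mp[n]) for n in ns),np.load("press.npy"),(.01,.01,.05)); print("press",ns,p.round(4),np.degrees(p[2]).round(2),round(q,3))
np.save("press.npy",p)
o=lambda h,s,v:((h<14)&(s>140)&(v>45))|((h>=20)&(h<34)&(s>150))
md={"top":mask("top",o,(265,132,335,165)),"scene":mask("scene",o,(185,175,210,235))}
print({k:v.sum() for k,v in md.items()})
for ns in(("top",),("top","scene")):
    w,q=best(lambda w:-sum(iou(render(n,w[:3],[box(0,abs(w[3])*100,-80,80,0,80)]),md[n]) for n in ns),list(np.load("dr.npy"))+[.12],(.01,.01,.05,.03)); print("drawer",ns,w.round(4),np.degrees(w[2]).round(2),round(q,3))
np.save("dr.npy",w[:3])
# overlays
def wire(n,p,boxes,img):
    for B in boxes:
        u=((proj(n,T2(p,B))+.5)*5).astype(int)
        for i in range(8):
            for j in(1,2,4):
                if not i&j: cv2.line(img,tuple(map(int,u[i])),tuple(map(int,u[i|j])),(255,255,0),1)
b=np.load("br.npy")
bb=[box(-65,65,-25,25,20,26),box(59,65,-25,25,20,80),box(-16,59,-6,6,20,80)]
out=[]
for n,r in(("top",(120,135,240,195)),("scene",(230,235,350,345)),("top",(260,75,350,165)),("scene",(140,165,230,245))):
    I=cv2.resize(im[n],None,fx=5,fy=5,interpolation=cv2.INTER_CUBIC)
    wire(n,p,pb+[box(-40,40,-205,45,0,20)],I); wire(n,b,bb,I); wire(n,w[:3],[box(0,abs(w[3])*100,-80,80,0,80),box(0,1,-10,10,0,80)],I)
    out.append(cv2.resize(I[r[1]*5:r[3]*5,r[0]*5:r[2]*5],(400,300)))
cv2.imwrite("pics/ov.png",np.vstack([np.hstack(out[:2]),np.hstack(out[2:])])[:,:,::-1])
E
python3 fit2.py
```

```text
press ('top',) [ 0.658   0.2993 -0.0665] -3.81 0.919
press ('scene',) [ 0.6595  0.3002 -0.1037] -5.94 0.783
press ('top', 'scene') [ 0.6586  0.2994 -0.086 ] -4.93 1.699
{'top': np.float64(366.0), 'scene': np.float64(22.0)}
drawer ('top',) [ 0.6927 -0.159  -0.2182  0.1253] -12.5 0.707
drawer ('top', 'scene') [ 0.693  -0.1601 -0.2317  0.1139] -13.28 0.796
```

View pics/ov.png

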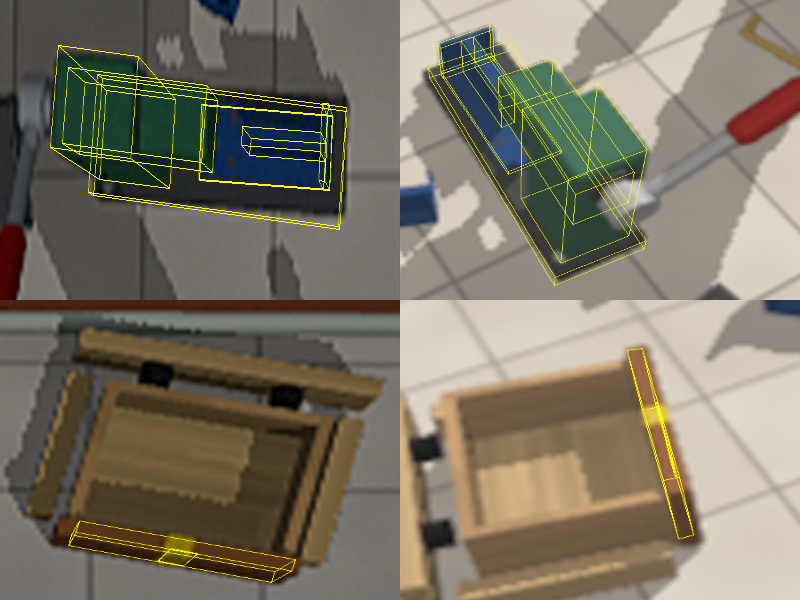

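The overlay gives a drawer of about (.692,-.158), -12.8°. The corner fit for the press (about -2.1°) matches the bed edges better than the green-mask fit, so I'll use that one. Now the lever.

```bash
python3 - <<'E'
from h import *
np.save("press.npy",[.656,.300,np.radians(-2.1)])
d=lambda x,y:np.array([260+x/6-.42,75+y/6-.42])
print("tape",unproj("top",d(234,462),.08),unproj("top",d(230,477),0))
o=[180,0,178]
fingers.gripper_to(0.0,60)
robot.move_to([.535,.366,.315],o)
F0=np.array(robot.current_contact_force())
hit=robot.line_to([.535,.366,.132],velocity=.06,f_stop=18)
print("hit",hit,robot.current_tool_pos(),np.array(robot.current_contact_force())-F0,robot.current_time_s())
robot.pause(.3); print(np.array(robot.current_contact_force())-F0,robot.current_tool_pos())
save("scene","pics/down.png",(230,230,390,350),5)
E
```

```text
tape [[ 0.68815973 -0.15264857  0.08      ]] [[ 0.69174718 -0.16055876  0.        ]]
hit True [0.53907672 0.36629862 0.1403079 ] [-3.54768861 -2.51215806  8.62104117] 6.5833
[-2.06067418 -1.39691462  9.00029079] [0.53897998 0.36631056 0.14057861]
```

View pics/down.png

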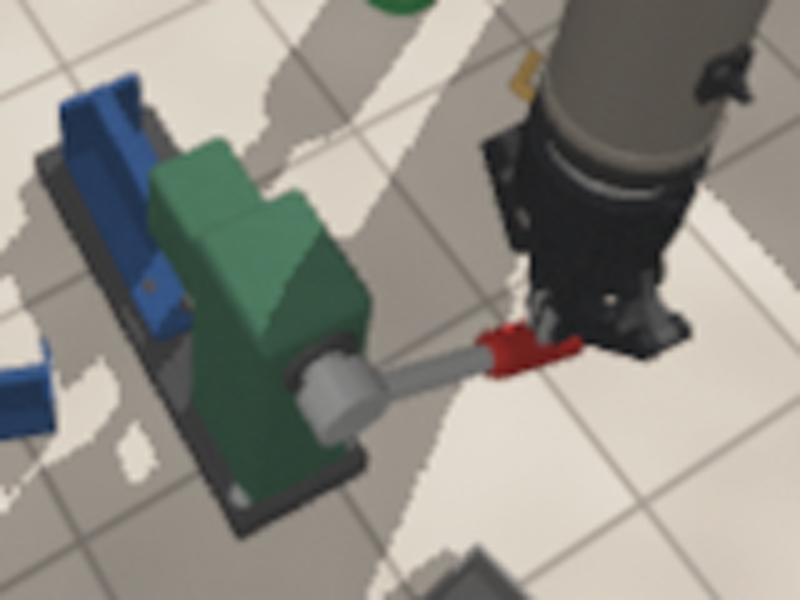

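The lever is nearly down, level with the predicted stop height. I'll creep lower to make sure it's on the stop, then release it.

```bash
python3 - <<'E'
from h import *
for i in range(10):
    p=robot.current_tool_pos(); robot.line_to([.537,.366,p[2]-.003],velocity=.03)
    f=robot.current_contact_force(); print(np.round(robot.current_tool_pos(),4),np.round(f,1))
    if f[2]>17: break
robot.pause(.3); print(np.round(robot.current_tool_pos(),4),np.round(robot.current_contact_force(),1))
robot.line_to([.535,.366,.20],velocity=.08); robot.line_to([.535,.366,.32],velocity=.12)
save("scene","pics/up.png",(230,230,390,350),5)
print(robot.current_time_s(),np.round(robot.current_contact_force(),1))
b=np.load("br.npy"); g=T2([b[0],b[1],np.radians(-92.3)],[.022,0,0])[0]; print(g)
for y in(87.7,-92.3):
    q=robot.inverse_kinematics([g[0],g[1],.18],[180,0,y]); q2=robot.inverse_kinematics([.64,-.147,.15],[180,0,y+79.5])
    print(y,np.round(q,1) if q is not None else q,np.round(q2,1) if q2 is not None else q2)
E
```

```text
[0.5391 0.3662 0.1398] [-0.8 -0.4 10.4]
[0.5392 0.3662 0.1396] [-2.1 -2.  12.7]
[0.5392 0.3662 0.1395] [-2.  -1.5 13.3]
[0.5392 0.3662 0.1395] [-1.7 -1.3 13.1]
[0.5392 0.3662 0.1395] [-2.3 -0.8 13.9]
[0.5392 0.3662 0.1395] [-1.3 -1.5 12.5]
[0.5392 0.3662 0.1395] [-2.2 -1.4 14.1]
[0.5392 0.3662 0.1395] [-2.7 -0.6 13.4]
[0.5392 0.3662 0.1395] [-2.2 -1.5 13.8]
[0.5392 0.3662 0.1395] [-1.8 -1.4 14.3]
[0.5392 0.3662 0.1396] [-1.8 -1.8 14.2]
11.875 [0.2 0.6 0. ]
[0.65240845 0.14918761 0.        ]
87.7 [-30.2  36.1  27.4  72.2 -16.2  75.5  -5.7] [ -2.4  35.1  22.7  77.  -13.6  70.5  98.3]
-92.3 [-11.3  34.4  -5.1  71.2   3.   74.5 161.4] [-22.9  47.6  64.3  77.9 -42.5  80.1 -62.2]
```

View pics/up.png

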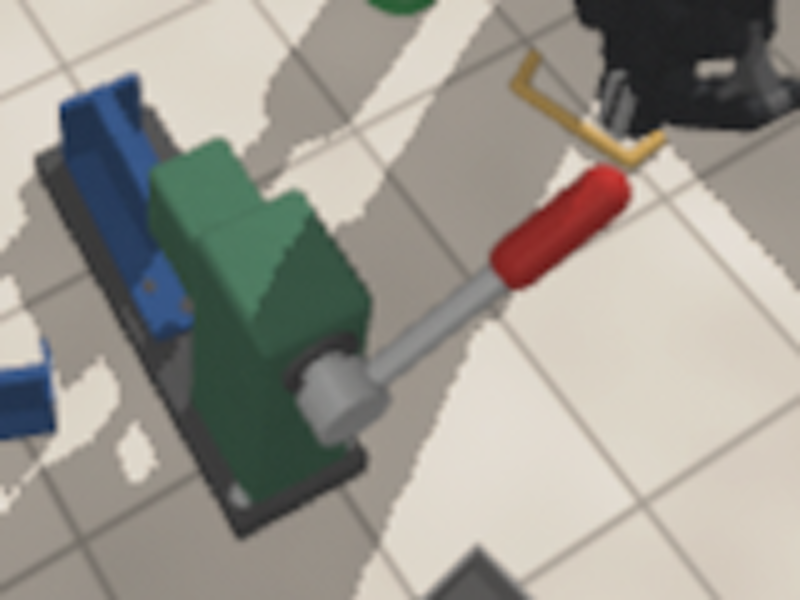

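Extra force gave no further travel, so the lever was on its stop. It's back up and the bracket hasn't moved. Now I'll grip the rib, ease the bracket out along the bed and lift it.

```bash
python3 - <<'E'
from h import *
g=np.array([.6524,.1492]); o=[180,0,87.7]
fingers.gripper_to(.6)
robot.move_to([g[0],g[1],.30],o)
robot.line_to([g[0],g[1],.12],velocity=.15)
h=robot.line_to([g[0],g[1],.063],velocity=.06,f_stop=8)
print(h,robot.current_tool_pos())
fingers.gripper_to(0.0,80)
print("gap",robot.current_finger_gap(),robot.current_gripper_force(),np.round(robot.current_contact_force(),1),robot.current_tool_pos())
p=np.array(robot.current_tool_pos())
robot.line_to(p+[0,0,.010],velocity=.04)
u=np.array([np.cos(np.radians(-92.2)),np.sin(np.radians(-92.2)),0])
robot.line_to(p+[0,0,.010]+u*.11,velocity=.1)
robot.line_to(p+[0,0,.07]+u*.11,velocity=.12)
print("gap",robot.current_finger_gap(),robot.current_gripper_force(),np.round(robot.current_contact_force(),1),robot.current_tool_pos(),robot.current_time_s())
im=[cv2.resize(vision.grab_frame(n)[r[1]:r[3],r[0]:r[2]],(400,400)) for n,r in(("scene",(180,180,330,330)),("top",(150,90,300,240)))]
cv2.imwrite("pics/held.png",np.hstack(im)[:,:,::-1])
E
```

```text
False [0.6528925  0.14920947 0.06359632]
gap 0.13320312237700324 78.03178310394287 [1.  0.5 1.4] [0.65280458 0.1492353  0.0634553 ]
gap 0.12826983432810357 77.62022852897644 [ 0.4 -0.7 -4.6] [0.6480753  0.03962767 0.13294231] 18.625
```

View pics/held.png

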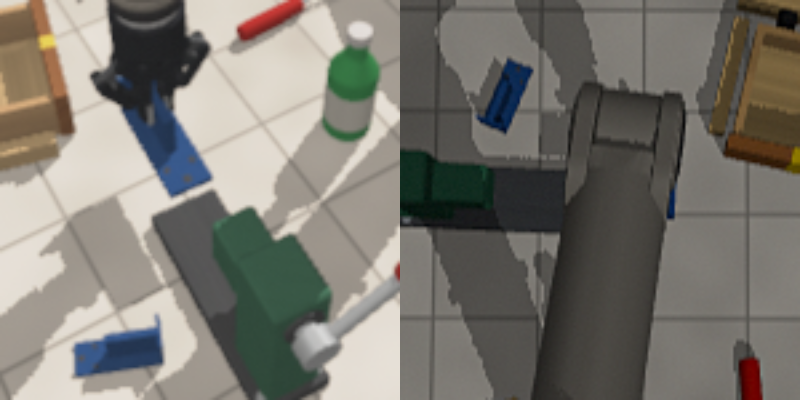

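The bracket is held firmly at the drawn-out spot (left pane ~(165,150)). Now I'll carry it over, lower it onto the counter and push gently.

```bash
cat > pl.py <<'E'
from h import *
D=np.array([.691,-.157]); a=np.radians(-12.8); ux=np.array([np.cos(a),np.sin(a)]); uy=np.array([-ux[1],ux[0]])
o=[180,0,167.2]
def W(x,y,z): return np.r_[D+ux*x+uy*y,z]
def loc():
    p=np.array(robot.current_tool_pos()); return np.r_[(p[:2]-D)@ux,(p[:2]-D)@uy,p[2]]
def frc():
    f=np.mean([robot.current_contact_force() for _ in range(8)],0); return np.r_[f[:2]@ux,f[:2]@uy,f[2]]
E
python3 - <<'E'
from pl import *
p=robot.current_tool_pos()
robot.line_to([p[0]-.02,p[1]-.01,.17],velocity=.15)
robot.move_to(W(-.075,0,.15),o)
robot.line_to(W(-.075,0,.06),velocity=.12)
print("pre",loc(),frc(),robot.current_eef_rot())
h=robot.line_to(W(-.075,0,.036),velocity=.02,f_stop=5)
print("down",h,loc(),frc(),robot.current_time_s())
K=cv2.resize(vision.grab_frame("scene")[150:270,130:290],(800,600),interpolation=cv2.INTER_CUBIC); cv2.imwrite("pics/place.png",K[:,:,::-1])
E
```

```text
pre [-7.40582478e-02 -2.14618368e-05  6.09741407e-02] [-0.60913782  0.40620745 -2.82741005] [-1.79995157e+02  1.23324076e-01  1.67201651e+02]
down True [-7.51839903e-02  6.16915826e-05  4.34033031e-02] [-1.19912735  0.34672886  4.27000599] 22.2667
```

View pics/place.png

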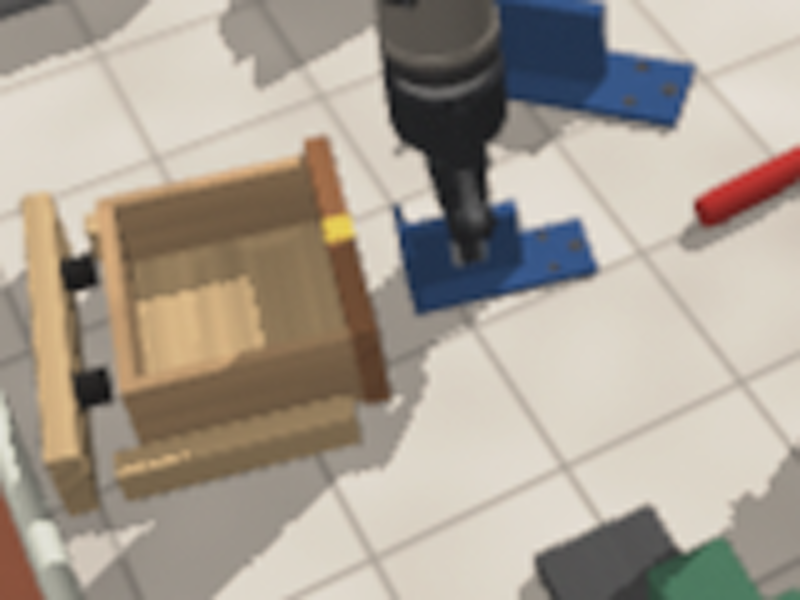

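```bash
python3 - <<'E'
from pl import *
s=lambda x,y:(130+x/5-.4,150+y/5-.4)
def L(q,z):
    p=unproj("scene",q,z)[0]; return np.round([(p[:2]-D)@ux,(p[:2]-D)@uy],4)
print("tape top front",L(s(353,228),.08))
print("panel top front corners",L(s(330,140),.08),L(s(387,372),.08), "bottom near",L(s(387,400),0))
print("bracket +y base corners",L(s(418,312),0),L(s(595,270),0),"flange top +y",L(s(397,207),.06))
x=loc()[0]; print("expected", x+.043,.025, x-.087)
E
```

```text
tape top front [-0.003   0.0057]
panel top front corners [-0.0032 -0.0796] [-0.0007  0.1288] bottom near [0.0008 0.0882]
bracket +y base corners [-0.0343  0.0212] [-0.1603  0.0218] flange top +y [-0.0358 -0.0228]
expected -0.03214911438679839 0.025 -0.16214911438679838
```

The tape lies about +4 mm in the drawer's y relative to the tool line. I'll lift slightly off the counter, shift across and push slowly.

```bash
python3 - <<'E'
from pl import *
z=.0445
robot.line_to(W(-.075,0,z),velocity=.02); robot.line_to(W(-.075,.004,z),velocity=.03)
robot.pause(.2); f0=frc(); print("free",loc().round(4),f0.round(2))
h=robot.line_to(W(-.025,.004,z),velocity=.015,f_stop=4)
print("touch",h,loc().round(4),frc().round(2),robot.current_time_s())
x=loc()[0]
for i in range(25):
    f=frc()-f0
    if -f[0]>9.3: break
    x+=min(.001,max(.0003,(10+f[0])/6000)); robot.line_to(W(x,.004,z),velocity=.02); robot.pause(.1)
robot.pause(.5); print(i,x,"f",(frc()-f0).round(2),frc().round(2),loc().round(4),np.round(robot.current_eef_rot(),2),robot.current_gripper_force(),robot.current_torque(),robot.current_time_s())
E
```

```text
free [-0.0752  0.004   0.0443] [-0.35  0.83 -3.83]
touch True [-0.0445  0.004   0.0437] [-1.07  0.04  4.6 ] 25.15
7 -0.03978801504281337 f [-8.28 -1.21  8.63] [-8.63 -0.38  4.81] [-0.043   0.004   0.0442] [179.99  -1.2  167.21] 78.98001909255981 [0.36227104 1.51778425 0.10871886] 28.2
```

```bash
python3 - <<'E'
from pl import *
f0=np.array([-.35,.83,-3.83])
def rep(t): print(t,"f",(frc()-f0).round(2),loc().round(4),np.round(robot.current_eef_rot(),2),np.round(robot.current_torque(),2))
x=-.0398
for z in(.0452,.0460,.0468):
    robot.line_to(W(x,.004,z),o,velocity=.01); robot.pause(.3); rep(z)
# back off to find contact, unloaded
for xx in(-.042,-.044,-.047,-.050):
    robot.line_to(W(xx,.004,z),o,velocity=.015); robot.pause(.3); rep(xx)
print(robot.current_time_s())
E
```

```text
0.0452 f [-6.12 -1.23  4.52] [-0.043   0.004   0.0437] [180.    -0.42 167.21] [0.3  1.25 0.12]
0.046 f [-4.89 -1.33  1.35] [-0.0432  0.004   0.0438] [-180.     -0.46  167.2 ] [0.21 1.12 0.1 ]
0.0468 f [-4.48 -1.03 -0.95] [-0.0431  0.004   0.0441] [-179.99   -0.46  167.2 ] [0.19 1.09 0.1 ]
-0.042 f [-5.19 -2.   -2.44] [-0.0431  0.0039  0.0461] [-1.7999e+02 -1.5000e-01  1.6720e+02] [0.12 1.17 0.11]
-0.044 f [-3.67 -0.86 -0.08] [-0.0437  0.004   0.0471] [-1.800e+02  4.000e-02  1.672e+02] [0.12 0.85 0.1 ]
-0.047 f [ 0.53 -1.3   0.75] [-0.0463  0.004   0.0472] [1.800e+02 1.000e-01 1.672e+02] [ 0.06  0.01 -0.01]
-0.05 f [-0.38 -0.56  0.62] [-0.05    0.004   0.0468] [-180.      0.    167.21] [ 0.04 -0.01 -0.03]
32.3333
```

Contact is at tool x ≈ -45.5 mm, so 10 N needs about 5 mm more. I'll lower it lightly onto the counter again and push in small steps, judging by both force and drawer travel.

```bash
python3 - <<'E'
from pl import *
f0=np.array([-.35,.83,-3.83])
def rep(t): print(t,"f",(frc()-f0).round(2),loc().round(4),np.round(robot.current_eef_rot(),2))
robot.line_to(W(-.050,.004,.0447),o,velocity=.015); robot.pause(.2); rep("low")
x=-.047; z=.0447
for i in range(22):
    robot.line_to(W(x,.004,z),o,velocity=.02); robot.pause(.15)
    f=frc()-f0; l=loc()
    if i%3==0: rep(round(x,4))
    if -f[0]>10 or l[0]>-.0402: break
    if f[2]>3: z+=.0004
    x+=.0008 if -f[0]<8 else .0004
robot.pause(.5); rep(("end",i,x,z)); print(robot.current_gripper_force(),robot.current_time_s())
E
```

```text
low f [ 0.16 -0.71  0.86] [-0.05    0.004   0.0447] [180.    0.  167.2]
-0.047 f [ 0.18 -0.46  0.98] [-0.0471  0.004   0.0447] [-1.800e+02 -1.000e-02  1.672e+02]
-0.0446 f [-1.43 -1.22  1.33] [-0.0448  0.004   0.0447] [ 1.800e+02 -3.000e-02  1.672e+02]
-0.0422 f [-4.92 -0.62  1.34] [-0.0431  0.0039  0.0447] [-1.800e+02 -1.200e-01  1.672e+02]
-0.0398 f [-7.3  -0.84  3.82] [-0.0417  0.0039  0.0447] [180.    -0.26 167.21]
-0.0382 f [-8.9  -0.57  2.34] [-0.0412  0.0039  0.0448] [180.    -0.4  167.21]
-0.037 f [-9.28 -1.35  3.59] [-0.0406  0.0039  0.0449] [180.    -0.47 167.21]
('end', 16, -0.036599999999999994, 0.04629999999999999) f [-10.44  -0.94   2.73] [-0.0405  0.0039  0.0449] [180.    -0.52 167.21]
78.36640477180481 40.175
```

```bash
python3 - <<'E'
from pl import *
f0=np.array([-.35,.83,-3.83])
for n,r in(("scene",(180,180,215,210)),("top",(285,130,315,165))):
    im=vision.grab_frame(n); h=cv2.cvtColor(im,cv2.COLOR_RGB2HSV).astype(int)
    m=(h[...,0]>=22)&(h[...,0]<34)&(h[...,1]>170); k=np.zeros_like(m); k[r[1]:r[3],r[0]:r[2]]=1
    v,u=np.nonzero(m&k); print(n,len(u),u.min() if len(u) else 0)
    if len(u):
        p=unproj(n,(u.mean(),v.mean()),.08)[0]; print(((p[:2]-D)@ux).round(4),((p[:2]-D)@uy).round(4))
print("f",(frc()-f0).round(2),loc().round(4),robot.current_time_s())
E
```

```text
scene 0 0
top 0 0
f [-10.    -1.79   2.76] [-0.0405  0.0039  0.0449] 40.275
```

```bash
python3 -c "
from station import workorder
print(workorder.close_job())"
```

```text
the job is handed in; nothing more can be done
None
```

I marked the bracket, took it out of the press and handed the job in with the gripper still pressing it against the drawer front at about 10 N; the verdict isn't shown. I couldn't recheck its centring on the tape at the end (no tape was detected in the last pictures), but earlier measurements put it within about 4 mm.

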